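# Start the thread winder from its push-button strip

### The arm

A 6-joint arm with a two-finger parallel gripper is mounted at the origin on a cart in front of the work surface, level with it; the furniture and walls round the work are solid. World frame = base frame: x ahead of the robot, y to its left, z up, the work surface at z = 0. Lengths are in m, angles in degrees, forces in N, time in s.
With the tool pointing down it reaches from about 0.4 to 0.825 m from the base axis. Payload 7 kg.
Tool frame: the origin (TCP) lies at the very end of the fingers, on their centre line; the grasp point (between the pads) lies 19 mm behind it; z points along the fingers, y is the direction in which the jaws open and shut (so a half turn about z gives the same grasp; the last joint's range is limited). The gripper opens to 88 mm and grips with 3 to 60 N. Pads are 19 mm wide; open, the fingers measure 130 mm over their backs; the gripper's body (78 mm by 193 mm) begins 47 mm behind the grasp point.
Start: joints at [-56.603, 20.546, 0.682, 0, -70.136, -16.507], TCP at [0.196, -0.646, 0.227] pointing down, gripper open.
Joint ranges: [-176.03, 176.03], [-82.01, 121.73], [-58.28, 71.71], [-173.87, 95.51], [-174.79, -0.11], [-173.66, 173.66]. Speed limits (degrees/s): [136.94, 136.94, 172.46, 180, 180, 180].

### API

Orientations are given as [roll, pitch, yaw] about the fixed x, y, z axes, in that order (R = Rz(yaw) Ry(pitch) Rx(roll)).
In Python, from plant import telemetry, optics, ctrl gives the robot as it stands.
- The arm moves only by the tool servo_tool, never from a script. Its argument "rows" is a list of rows, each a list of 3 entries, a list of its own where there are three numbers: the shift along the tool's x, y, z in m, then the turn, a rotation vector about the tool's x, y, z in units of 6 degrees (1.0 is 6 degrees), then the closure, from 0 (fully open) to 1 (shut). A call has 1 to 20 rows; each row shifts and turns the commanded pose from where the row before left it, along the tool's axes as they then stand; what a row does not reach is not made up. A row lasts 1/12 s, in which the tool goes at most 41.7 mm and 7.16 degrees, less where a joint would pass 70% of its speed; a pose out of reach is approached as far as the arm can. A call is refused whole if a number of a shift passes 0.0417 or a number of a turn 1, either way. A call with a gripper value outside its range is refused whole. The fingers move at their own pace and stop on an object; the grip force is fixed at half the most. Time passes only in rows, so rows that do not move let the fingers close. It gives the time, the measured TCP pose, the force and the opening at its end, in the units of the state.
- telemetry.get_obs(): the state, without advancing time (a new reading comes with each control period).
- optics.snapshot(name): name is "scene" or "top" or "wrist"; returns the picture (480x640x3 uint8, red, green, blue); there is no depth.
- optics.camera_info(name): a dict with "mtx" (3x3 intrinsics, pixels), "D" ([k1, k2, p1, p2, k3] as OpenCV has them; the pictures are not rectified), "rvec" (rotation vector, rad) and "tvec" (3), from world to camera coordinates, as OpenCV has them. Camera axes: x right, y down, z forward; pixel columns grow to the right and rows downward; lengths in m; the calibration is good to about 2 mm. A picture is of the moment at which its call begins: read the wrist's pose just before it. camera_info takes no time and is no camera call; for the wrist camera it gives the pose at the moment of the call.
- ctrl.close_job(): hands the job in, once; it reports no verdict.
The state is a dict: "clock": time; "joint_pos": joint angles; "qvel": joint speeds; "tau": joint torques, N m; "tool_pos": TCP position; "orientation": TCP orientation; "force": force on the tool from outside, world axes, zero at the start; "moment": the same for the moment, N m; "opening": finger opening in m.
Only numpy, scipy, OpenCV 4.12 (cv2) and the standard library are available. Lean on these libraries where they do the work, as an engineer would, in place of code of your own. Each camera call takes 0.05 s, during which the arm holds its last target.

### The job

Run the thread winder that stands on the bench, pressing its controls in this order: press the front half of the black rocker (the raised half with the white bar, nearest the robot) right down to switch on, then push the blue clutch button fully in so that it stays in, then press the green run button fully down and keep it down: finish the program while still holding the green button down with the fingers. Do not press the red stop button, and leave the loose things around the winder where they are, nothing is to be picked up.

Things in the scene. Friction and masses are not known exactly. Their poses are not given: they have to be found in the camera images.
- winder: Thread winder, fixed to the bench: aluminium base plate 170 x 280 x 6 mm with the row of four control modules along its front; behind them (70 to 126 mm behind the row's centre line) a gearbox, motor and a black thread spool on a spindle, up to 116 mm high. Hand tools hang from a shelf behind it, over the back of the bench. Origin on the bench under the middle of the row of modules; x points away from the robot's side, y along the row, z up.
- rocker_module: Rocker control module (grey box 60 x 56 x 30 mm) fixed on the winder's base plate; origin at the centre of its underside, 6 mm above the bench, module box top 36 mm above the bench; x points away from the operator side, y along the row of modules, z up. The four modules stand side by side 66 mm apart, in any order.
- rocker_press (a point): Point on the top face of the front half of the black rocker, at the white bar, 18 mm in front (-x of the module) of the rocker's pivot, 53 mm above the bench when off and 46 mm when fully on. Each half of the rocker is 26 mm long, 24 mm wide. Press straight down here.
- rocker (a joint): Rocker angle, rad: 0 = off (front half raised, rear half level), 0.40 = fully on (front half level). It starts between 0 and 0.06. Friction only, about 3 to 5 N at the press point; it stays where it is left. Counts as on above 0.33.
- blue_module: Blue button control module (grey box 60 x 56 x 30 mm) fixed on the winder's base plate; origin at the centre of its underside, 6 mm above the bench, module box top 36 mm above the bench; x points away from the operator side, y along the row of modules, z up. The four modules stand side by side 66 mm apart, in any order.
- blue_button_top (a point): Site at the centre of the top of the blue cap (30 mm diameter, flat), about 51 mm above the bench when out; it moves with the cap. Press straight down here.
- blue_button (a joint): Travel of the blue clutch button, m: 0 = out, 0.007 = fully in. Friction only, about 3 N; it stays where it is pushed. Counts as in above 0.0055.
- green_module: Green button control module (grey box 60 x 56 x 30 mm) fixed on the winder's base plate; origin at the centre of its underside, 6 mm above the bench, module box top 36 mm above the bench; x points away from the operator side, y along the row of modules, z up. The four modules stand side by side 66 mm apart, in any order.
- green_button_top (a point): Site at the centre of the top of the green cap (30 mm diameter, flat), about 51 mm above the bench when out; it moves with the cap. Press straight down here.
- green_button (a joint): Travel of the green run button, m: 0 = out, 0.007 = fully down. Spring return, 2 N at the start and 5 N fully down; it comes up when released. Counts as down above 0.005.
- red_module: Red button control module (grey box 60 x 56 x 30 mm) fixed on the winder's base plate; origin at the centre of its underside, 6 mm above the bench, module box top 36 mm above the bench; x points away from the operator side, y along the row of modules, z up. The four modules stand side by side 66 mm apart, in any order.
- red_button_top (a point): Site at the centre of the top of the red mushroom-shaped stop cap (34 mm diameter), 52 mm above the bench. Not to be pressed.
- red_button (a joint): Travel of the red stop button, m: 0 = out, 0.007 = fully down; spring return. Must stay out.
- spool_cream: Cream thread spool standing loose to the left of the winder, 40 mm diameter, 60 mm high; origin at the centre of its underside. Leave alone.
- spool_brown: Brown thread spool standing loose to the right of the winder, 40 mm diameter, 72 mm high; origin at the centre of its underside. Leave alone.
- wax: Yellow wax cake lying in front of the winder, 48 mm diameter, 18 mm high; origin at the centre of its underside. Leave alone.
- wood_fid: Turned wooden fid lying in front of the winder, 135 mm long along its y, 27 mm thick; origin at the centre of its underside. Leave alone.
- tin_round: Round metal rivet tin to the left, 63 mm diameter, 27 mm high; origin at the centre of its underside. Leave alone.

How it is judged:
By the outcome, as a careful person would: the job done as asked, in the order asked, and still so for the second after the job is handed in, while the arm keeps its last pose, push and grip.
It also fails if it takes over 40 s, if anything falls off the work surface, if the arm or the gripper's body presses on something with over 40 N, if the wrist force passes 120 N, or if a joint passes its speed limit or range.

## Working session

There is one attempt and no reset: what is moved stays moved. The work goes in short steps, Python scripts to look and compute and a tool call to move; the robot and the scene stay as the last step left them, time stands still between calls to the robot, and variables do not carry over. Pictures are saved under pics/ and viewed, and the job is handed in when it is done.

Besides the shell and the picture viewer there is one more tool, called after "Request:" by a JSON object that holds its "fn" and its "kwargs", one argument or row to a line. servo_tool: Moves the arm, as the interface text tells. Its arguments: {"type":"object","properties":{"rows":{"type":"array"}},"required":["rows"]}

```bash
mkdir -p pics
python3 - <<'E'
from plant import telemetry, optics, ctrl
import cv2
print(telemetry.get_obs())
for n in ("scene","top"):
    im=optics.snapshot(n); cv2.imwrite(f"pics/{n}0.png",im[:,:,::-1])
    print(n,optics.camera_info(n))
E
```

```text
{'clock': 0.0, 'joint_pos': array([-5.66032260e+01,  2.05902280e+01,  6.33939874e-01, -1.80793068e-02,
       -7.01368719e+01, -1.65081452e+01]), 'qvel': array([ 0.00411818, -0.05238263,  0.09209748,  0.02717746, -0.01341533,
       -0.04157913]), 'tau': array([ 1.61805350e-03, -5.82719851e+01,  2.93057960e+01,  6.99688330e+00,
        6.78254830e-03, -1.68765077e-04]), 'tool_pos': array([ 0.1959288 , -0.64542667,  0.225644  ]), 'orientation': array([ 1.79905850e+02, -1.01786179e-02, -1.63117520e+02]), 'force': array([ 0.91224842, -0.60525441,  1.09342615]), 'moment': array([-0.03223368, -0.01583402, -0.00138708]), 'opening': 0.08746418305645338}
scene {'mtx': array([[465.39610637,   0.        , 328.05017405],
       [  0.        , 465.39610637, 236.38131491],
       [  0.        ,   0.        ,   1.        ]]), 'D': array([-0.09372846,  0.        ,  0.        ,  0.        ,  0.        ]), 'rvec': array([ 0.6600988 , -2.41457514,  1.37428729]), 'tvec': array([0.47136049, 0.11321803, 1.01035865])}
top {'mtx': array([[475.1866706 ,   0.        , 320.01021868],
       [  0.        , 475.1866706 , 239.40074785],
       [  0.        ,   0.        ,   1.        ]]), 'D': array([0.04048127, 0.        , 0.        , 0.        , 0.        ]), 'rvec': array([ 2.17123276, -2.2139608 ,  0.0221927 ]), 'tvec': array([0.14237262, 0.43835688, 0.96718195])}
```

View pics/scene0.png

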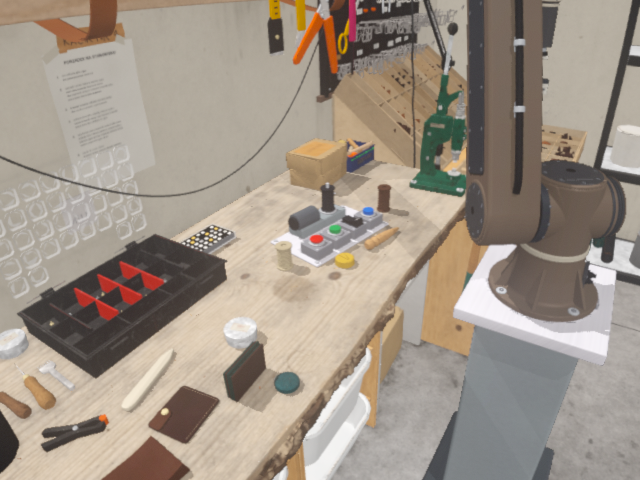

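View pics/top0.png

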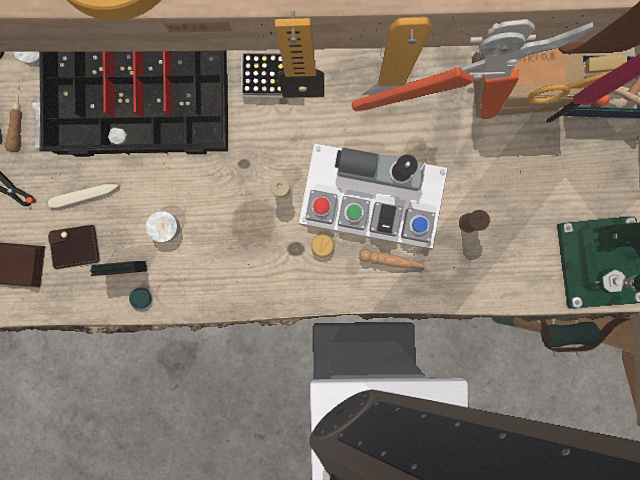

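The row from left (+y) is red (321,206), green (354,212), rocker (386,218) and blue (420,225). I'll enlarge it.

Run:
```python
import cv2
a=cv2.imread("pics/top0.png")[135:255,290:450]; cv2.imwrite("pics/topc.png",cv2.resize(a,None,fx=5,fy=5,interpolation=cv2.INTER_CUBIC))
a=cv2.imread("pics/scene0.png")[180:270,265:405]; cv2.imwrite("pics/scenec.png",cv2.resize(a,None,fx=5,fy=5,interpolation=cv2.INTER_CUBIC))
```

```text
(no output)
```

View pics/topc.png

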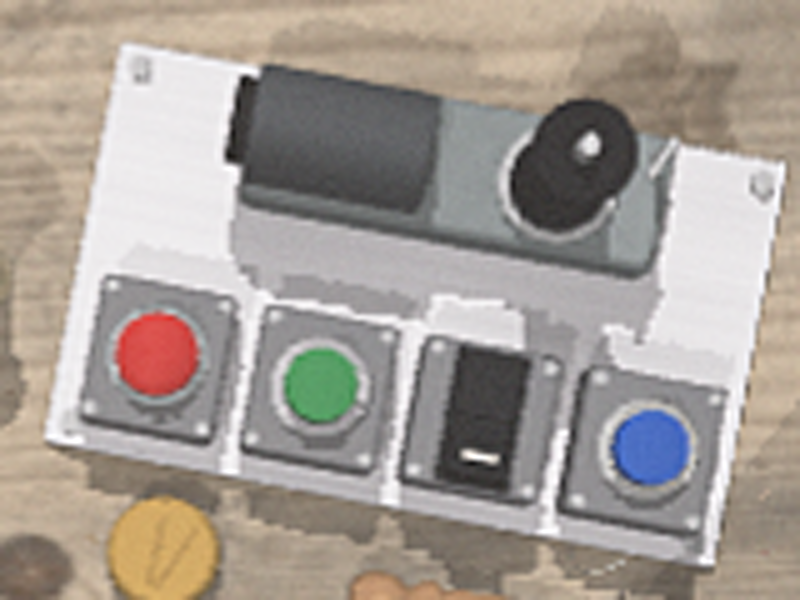

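View pics/scenec.png

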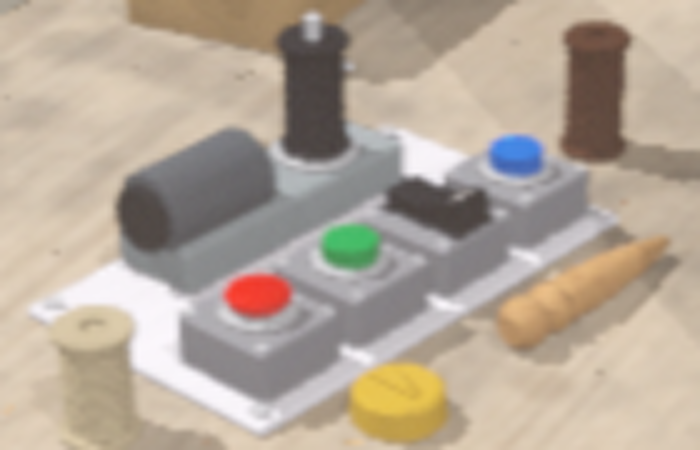

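Top crop centres: red (158,354), green (321,385), white bar (480,456), blue (652,447). Scene crop: red (258,294), green (350,245), blue (516,154).

```bash
cat > h.py <<'E'
import numpy as np, cv2
from plant import telemetry, optics, ctrl
def ray(name,px,ci=None):
    c=ci or optics.camera_info(name); R,_=cv2.Rodrigues(c["rvec"])
    u=cv2.undistortPoints(np.array([[px]],float),c["mtx"],c["D"])[0,0]
    return -R.T@c["tvec"], R.T@np.array([u[0],u[1],1])
def onz(name,px,z,ci=None):
    o,d=ray(name,px,ci); return o+d*(z-o[2])/d[2]
E
python3 - <<'E'
from h import *
T=lambda x,y:(290+(x-2)/5,135+(y-2)/5)
S=lambda x,y:(265+(x-2)/5,180+(y-2)/5)
P={}
for n,p,z in [("red",(158,354),.052),("green",(321,385),.051),("bar",(480,456),.053),("blue",(652,447),.051)]:
    P[n]=onz("top",T(*p),z); print("top",n,P[n].round(4))
for n,p,z in [("red",(258,294),.052),("green",(350,245),.051),("blue",(516,154),.051)]:
    print("scene",n,onz("scene",S(*p),z).round(4))
d=P["blue"]-P["red"]; print(np.linalg.norm(d[:2]), np.degrees(np.arctan2(d[0],-d[1])))
# rocker_press from model
y=-d/np.linalg.norm(d); y[2]=0; x=np.array([y[1],-y[0],0]); c=(P["red"]+P["green"]+P["blue"])/3
# offsets along y: red 99 green 33 rocker -33 blue -99
o=c-y*(99+33-99)/3/1000
print("o",o,"x",x,"rocker press",o-y*.033-x*.018, "green",o+y*.033,"blue",o-y*.099)
print("wrist",optics.camera_info("wrist"))
E
```

```text
top red [0.5064 0.1294 0.052 ]
top green [0.4929 0.0654 0.051 ]
top bar [0.4635 0.0039 0.053 ]
top blue [ 0.4658 -0.0635  0.051 ]
scene red [0.5006 0.1364 0.052 ]
scene green [0.4873 0.0724 0.051 ]
scene blue [ 0.4603 -0.0554  0.051 ]
0.1971835449656377 -11.908904664453692
o [0.48610777 0.03300439 0.05133333] x [ 0.97846434 -0.2063536   0.        ] rocker press [0.46168575 0.00442943 0.05133333] green [0.49291744 0.06529371 0.05133333] blue [ 0.46567877 -0.06386358  0.05133333]
wrist {'mtx': array([[377.81640855,   0.        , 315.47096651],
       [  0.        , 377.81640855, 238.84087539],
       [  0.        ,   0.        ,   1.        ]]), 'D': array([0.0169369, 0.       , 0.       , 0.       , 0.       ]), 'rvec': array([-1.75705843, -2.36641302, -0.35138545]), 'tvec': array([ 0.67462645, -0.03683118,  0.39144847])}
```

Run:
```python
from h import *
from scipy.spatial.transform import Rotation as Ro
o=telemetry.get_obs(); c=optics.camera_info("wrist"); R,_=cv2.Rodrigues(c["rvec"])
Rt=Ro.from_euler("xyz",o["orientation"],degrees=True).as_matrix()
cp=-R.T@c["tvec"]; print("wcam tool",Rt.T@(cp-o["tool_pos"]), "axes", (Rt.T@R.T).round(2))
for n in("scene","top"):
    print(n,ray(n,(320,240))[0])
for p in [(557,225),(574,307),(640,300),(635,220),(475,210)]: print(p,onz("top",p,0.0).round(3),onz("top",p,0.07).round(3))
for p in [(412,182),(464,193)]: print(onz("scene",p,0.0).round(3))
# knob: height assuming y -0.4..-0.5
oo,d=ray("scene",(453,30))
for y in(-.36,-.45,-.55): print(oo+d*(y-oo[1])/d[1])
im=optics.snapshot("wrist"); cv2.imwrite("pics/w0.png",im[:,:,::-1])
im=cv2.imread("pics/scene0.png")[0:220,380:600]; cv2.imwrite("pics/pressc.png",cv2.resize(im,None,fx=2.6,fy=2.6,interpolation=cv2.INTER_CUBIC))
```

```text
wcam tool [ 0.07879328 -0.00036085 -0.15854539] axes [[-0.   -0.96 -0.29]
 [ 1.   -0.   -0.  ]
 [-0.   -0.29  0.96]]
scene [-0.03036864  0.93423043  0.61815442]
top [0.40297299 0.11604164 0.98590808]
(557, 225) [ 0.461 -0.35   0.   ] [ 0.457 -0.317  0.07 ]
(574, 307) [ 0.295 -0.377 -0.   ] [ 0.302 -0.342  0.07 ]
(640, 300) [ 0.307 -0.505  0.   ] [ 0.314 -0.461  0.07 ]
(635, 220) [ 0.468 -0.503  0.   ] [ 0.463 -0.459  0.07 ]
(475, 210) [ 0.496 -0.186  0.   ] [ 0.489 -0.165  0.07 ]
[ 0.471 -0.396  0.   ]
[ 0.297 -0.396  0.   ]
[ 0.37051215 -0.36        0.47589779]
[ 0.39838915 -0.45        0.46600535]
[ 0.4293636  -0.55        0.45501375]
```

View pics/w0.png

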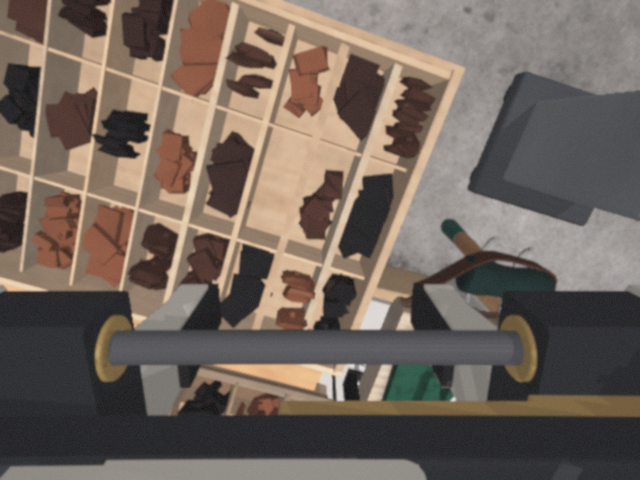

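View pics/pressc.png

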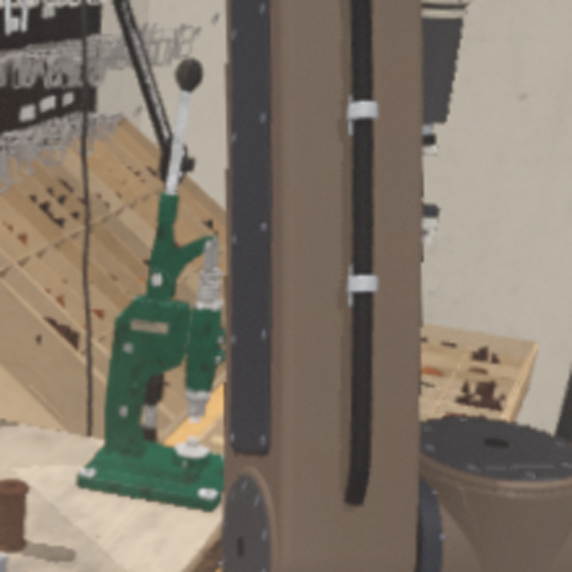

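The arbor press to the right (base x 0.30–0.47, y −0.35…−0.50, lever to z≈0.48) lies on the direct path. I'll rise first, close the fingers and turn the jaws parallel to the row (yaw 168°).

Request:
{"fn": "servo_tool", "kwargs": {
  "rows": [
    [[0,0,-0.015],[0,0,0],1],
    [[0,0,-0.03],[0,0,0],1],
    [[0,0,-0.03],[0,0,0.8],1],
    [[0,0,-0.03],[0,0,0.8],1],
    [[0,0,-0.03],[0,0,0.8],1],
    [[0,0,-0.03],[0,0,0.8],1],
    [[0,0,-0.03],[0,0,0.8],1],
    [[0,0,-0.03],[0,0,0.8],1],
    [[0,0,0],[0,0,0],1],
    [[0,0,0],[0,0,0],1]
  ]
}}

```text
clock: 0.98
tool_pos: [0.1963, -0.6463, 0.4535]
orientation: [-179.9, 0.1, 168.1]
force: [-0.3, -0.3, -0.1]
opening: 0.0263
```

Request:
{"fn": "servo_tool", "kwargs": {
  "rows": [
    [[0.002,0.015,0],[0,0,0],1],
    [[0.004,0.03,0],[0,0,0],1],
    [[0.004,0.03,0],[0,0,0],1],
    [[0.004,0.03,0],[0,0,0],1],
    [[0.004,0.03,0],[0,0,0],1],
    [[0.004,0.03,0],[0,0,0],1],
    [[0.004,0.03,0],[0,0,0],1],
    [[0.004,0.03,0],[0,0,0],1],
    [[0.004,0.03,0],[0,0,0],1],
    [[0.004,0.03,0],[0,0,0],1],
    [[0,0,0],[0,0,0],1]
  ]
}}

```text
clock: 1.9
tool_pos: [0.217, -0.3555, 0.4517]
orientation: [180.0, 0.1, 168.3]
force: [-1.4, -0.9, 0.0]
opening: 0.0005
```

Request:
{"fn": "servo_tool", "kwargs": {
  "rows": [
    [[0,0,-0.025],[0,0,0],1],
    [[0,0,-0.025],[0,0,0],1],
    [[-0.016,0.0225,0],[0,0,0],1],
    [[-0.016,0.0225,0],[0,0,0],1],
    [[-0.016,0.0225,0],[0,0,0],1],
    [[-0.016,0.0225,0],[0,0,0],1],
    [[-0.009,0.0305,0],[0,0,0],1],
    [[-0.009,0.0305,0],[0,0,0],1],
    [[-0.009,0.0305,0],[0,0,0],1],
    [[-0.009,0.0305,0],[0,0,0],1],
    [[-0.009,0.0305,0.015],[0,0,0],1],
    [[-0.009,0.0305,0.03],[0,0,0],1],
    [[-0.009,0.0305,0.03],[0,0,0],1],
    [[-0.009,0.0305,0.03],[0,0,0],1],
    [[-0.009,0.0305,0.03],[0,0,0],1],
    [[-0.009,0.0305,0.03],[0,0,0],1],
    [[0,0,0.03],[0,0,0],1],
    [[0,0,0.03],[0,0,0],1],
    [[0,0,0],[0,0,0],1],
    [[0,0,0],[0,0,0],1]
  ]
}}

```text
clock: 3.57
tool_pos: [0.4454, -0.0115, 0.2825]
orientation: [-179.8, -0.2, 168.1]
force: [-0.1, -0.9, 0.6]
opening: 0.0004
```

Run:
```python
from h import *
import pickle
o=telemetry.get_obs(); ci=optics.camera_info("wrist"); im=optics.snapshot("wrist")
pickle.dump((o,ci),open("w1.pkl","wb")); cv2.imwrite("pics/w1.png",im[:,:,::-1]); print(o["tool_pos"],o["orientation"],o["joint_pos"])
for n,p in dict(bar=(.4635,.0039,.053),green=(.4929,.0654,.051),blue=(.4658,-.0635,.051),red=(.5064,.1294,.052)).items():
    print(n,cv2.projectPoints(np.array([p]),ci["rvec"],ci["tvec"],ci["mtx"],ci["D"])[0].ravel().round(1))
```

```text
[ 0.44541225 -0.01152983  0.28248875] [-179.84466889   -0.19532365  168.1249173 ] [ 2.40250735e+01 -3.67976997e+00 -2.10844294e+01  1.18178853e-02
 -7.28446429e+01 -1.25903402e+02]
bar [334.4 217.6]
green [396.  231.7]
blue [273.  231.8]
red [457.7 232. ]
```

View pics/w1.png

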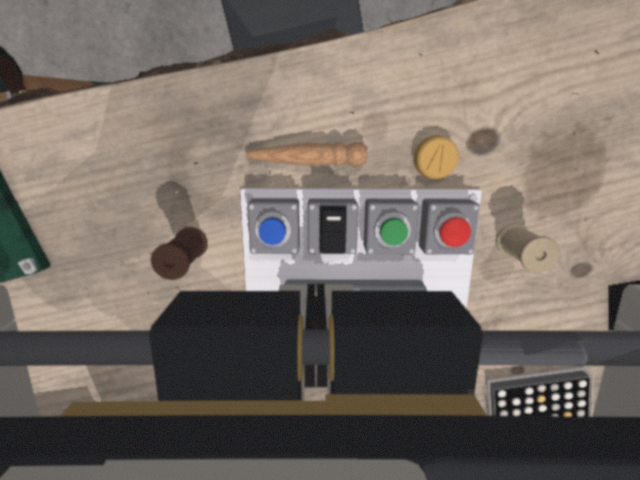

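Predicted and seen positions agree within about 1 px (bar 334,218; green 395,232; blue 272,231; red 456,232). I'll go over the rocker bar.

Request:
{"fn": "servo_tool", "kwargs": {
  "rows": [
    [[-0.0065,0.0095,0.015],[0,0,0],1],
    [[-0.007,0.009,0.03],[0,0,0],1],
    [[0,0,0.03],[0,0,0],1],
    [[0,0,0.03],[0,0,0],1],
    [[0,0,0.03],[0,0,0],1],
    [[0,0,0.03],[0,0,0],1],
    [[0,0,0.03],[0,0,0],1],
    [[0,0,0.01],[0,0,0],1],
    [[0,0,0],[0,0,0],1],
    [[0,0,0],[0,0,0],1]
  ]
}}

```text
clock: 4.45
tool_pos: [0.4649, 0.0045, 0.08]
orientation: [180.0, 0.1, 168.1]
force: [-0.0, 0.5, 0.6]
opening: 0.0005
```

Run:
```python
from h import *
o=telemetry.get_obs(); ci=optics.camera_info("wrist"); im=optics.snapshot("wrist")
cv2.imwrite("pics/w2.png",im[:,:,::-1]); print(o["tool_pos"],o["orientation"],o["force"])
print(cv2.projectPoints(np.array([(.4635,.0039,.053),(.4929,.0654,.051),o["tool_pos"]]),ci["rvec"],ci["tvec"],ci["mtx"],ci["D"])[0].round(1))
```

```text
[0.46494474 0.00445383 0.07999737] [1.79971496e+02 9.13821384e-02 1.68095041e+02] [-0.00763143  0.49274444  0.59730942]
[[[314.9 277. ]]

 [[436.4 302.9]]

 [[316.7 302.3]]]
```

View pics/w2.png

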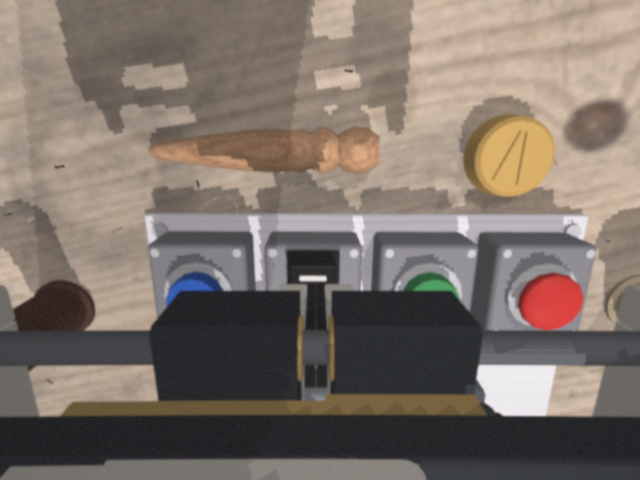

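The bar shows at (313,278), as predicted. Next I'll press straight down, 2 mm closer to the operator side.

Request:
{"fn": "servo_tool", "kwargs": {
  "rows": [
    [[0.002,0,0.01],[0,0,0],1],
    [[0,0,0.01],[0,0,0],1],
    [[0,0,0.004],[0,0,0],1],
    [[0,0,0.003],[0,0,0],1],
    [[0,0,0.003],[0,0,0],1],
    [[0,0,0.003],[0,0,0],1],
    [[0,0,0.002],[0,0,0],1],
    [[0,0,0],[0,0,0],1],
    [[0,0,0],[0,0,0],1]
  ]
}}

```text
clock: 5.25
tool_pos: [0.4618, 0.0049, 0.0453]
orientation: [180.0, 0.1, 168.1]
force: [-10.8, 2.6, 24.4]
opening: 0.0004
```

24 N at z=0.0453 means it is against the end stop. I'll lift and check.

Request:
{"fn": "servo_tool", "kwargs": {
  "rows": [
    [[0,0,-0.01],[0,0,0],1],
    [[0,0,-0.025],[0,0,0],1],
    [[0,0,-0.03],[0,0,0],1],
    [[0,0,-0.03],[0,0,0],1],
    [[0,0,0],[0,0,0],1],
    [[0,0,0],[0,0,0],1]
  ]
}}

```text
clock: 5.75
tool_pos: [0.4632, 0.0054, 0.1408]
orientation: [179.8, 0.3, 168.1]
force: [-0.7, -0.4, -0.9]
opening: 0.0007
```

Run:
```python
from h import *
o=telemetry.get_obs(); ci=optics.camera_info("wrist"); im=optics.snapshot("wrist")
print(o["tool_pos"],o["orientation"],o["force"])
s=optics.snapshot("scene"); 
a=im[180:300,200:520]; b=s[180:270,265:405]
a=cv2.resize(a,(760,285),interpolation=cv2.INTER_CUBIC); b=cv2.resize(b,(490,315),interpolation=cv2.INTER_CUBIC)
c=np.zeros((600,760,3),np.uint8); c[:285]=a; c[285:,:490]=b; cv2.imwrite("pics/c3.png",c[:,:,::-1])
print(cv2.projectPoints(np.array([(.4635,.0039,.046),(.4929,.0654,.051),(.4658,-.0635,.051)]),ci["rvec"],ci["tvec"],ci["mtx"],ci["D"])[0].round(1))
```

```text
[0.46319329 0.00535312 0.14075511] [179.82494627   0.26495733 168.10170326] [-0.68553964 -0.42281687 -0.85486874]
[[[313.9 241.7]]

 [[408.4 265.6]]

 [[220.5 266. ]]]
```

View pics/c3.png

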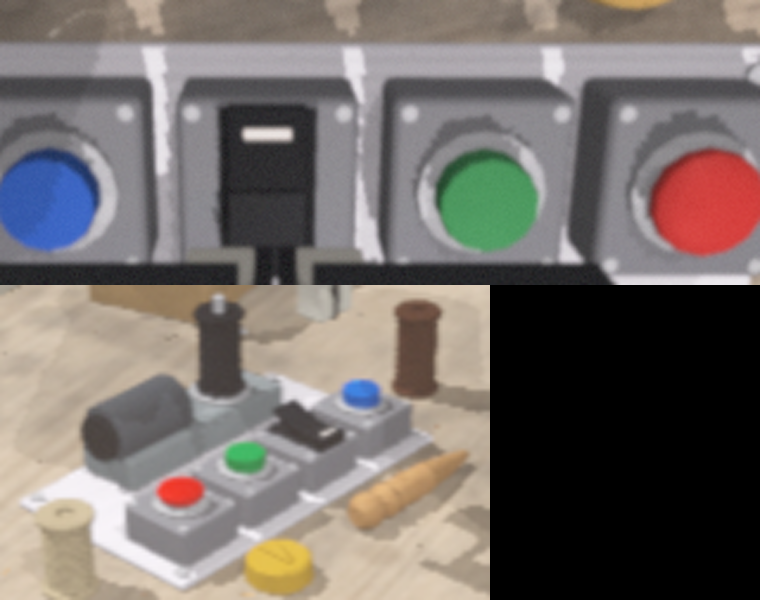

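The rocker is on: its front half with the bar is level and the rear half is raised. Blue is at wrist pixel (220.6,264), as predicted. I'll move to blue and press.

Request:
{"fn": "servo_tool", "kwargs": {
  "rows": [
    [[-0.006,-0.022,0],[0,0,0],1],
    [[-0.006,-0.022,0],[0,0,0],1],
    [[-0.005,-0.0225,0],[0,0,0],1],
    [[0,0,0.03],[0,0,0],1],
    [[0,0,0.03],[0,0,0],1],
    [[0,0,0.01],[0,0,0],1],
    [[0,0,0],[0,0,0],1],
    [[0,0,0],[0,0,0],1]
  ]
}}

```text
clock: 6.52
tool_pos: [0.4636, -0.0642, 0.0676]
orientation: [-179.9, -0.2, 168.1]
force: [0.6, 0.4, 0.3]
opening: 0.0009
```

Request:
{"fn": "servo_tool", "kwargs": {
  "rows": [
    [[-0.002,0,0.008],[0,0,0],1],
    [[0,0,0.005],[0,0,0],1],
    [[0,0,0.003],[0,0,0],1],
    [[0,0,0.003],[0,0,0],1],
    [[0,0,0.003],[0,0,0],1],
    [[0,0,0.003],[0,0,0],1],
    [[0,0,0],[0,0,0],1],
    [[0,0,0],[0,0,0],1]
  ]
}}

```text
clock: 7.18
tool_pos: [0.4666, -0.0642, 0.0439]
orientation: [180.0, 0.0, 168.1]
force: [-1.3, 0.4, 4.7]
opening: 0.0001
```

Request:
{"fn": "servo_tool", "kwargs": {
  "rows": [
    [[0,0,0.001],[0,0,0],1],
    [[0,0,0.0005],[0,0,0],1],
    [[0,0,0],[0,0,0],1]
  ]
}}

```text
clock: 7.43
tool_pos: [0.4667, -0.0642, 0.0436]
orientation: [180.0, 0.1, 168.1]
force: [-5.9, 2.3, 21.1]
opening: 0.0005
```

The force rose to 21 N with almost no further travel, so blue is at its stop. I'll lift and check.

Request:
{"fn": "servo_tool", "kwargs": {
  "rows": [
    [[0,0,-0.01],[0,0,0],1],
    [[0,0,-0.027],[0,0,0],1],
    [[0,0,-0.03],[0,0,0],1],
    [[0,0,-0.03],[0,0,0],1],
    [[0,0,0],[0,0,0],1],
    [[0,0,0],[0,0,0],1]
  ]
}}

```text
clock: 7.93
tool_pos: [0.4675, -0.0639, 0.1409]
orientation: [179.9, 0.2, 168.1]
force: [0.0, 0.7, -0.2]
opening: 0.0006
```

Run:
```python
from h import *
o=telemetry.get_obs(); ci=optics.camera_info("wrist"); im=optics.snapshot("wrist")
print(o["tool_pos"],o["orientation"],o["force"])
s=optics.snapshot("scene"); 
a=im[180:300,200:520]; b=s[180:270,265:405]
a=cv2.resize(a,(760,285),interpolation=cv2.INTER_CUBIC); b=cv2.resize(b,(490,315),interpolation=cv2.INTER_CUBIC)
c=np.zeros((600,760,3),np.uint8); c[:285]=a; c[285:,:490]=b; cv2.imwrite("pics/c4.png",c[:,:,::-1])
print(cv2.projectPoints(np.array([(.4635,.0039,.046),(.4929,.0654,.051),(.4658,-.0635,.044)]),ci["rvec"],ci["tvec"],ci["mtx"],ci["D"])[0].round(1))
```

```text
[ 0.46750811 -0.06391498  0.14087824] [179.88125411   0.22774056 168.09660135] [ 0.02601729  0.65096284 -0.20690343]
[[[411.3 215.9]]

 [[508.2 240.3]]

 [[316.  237.7]]]
```

View pics/c4.png

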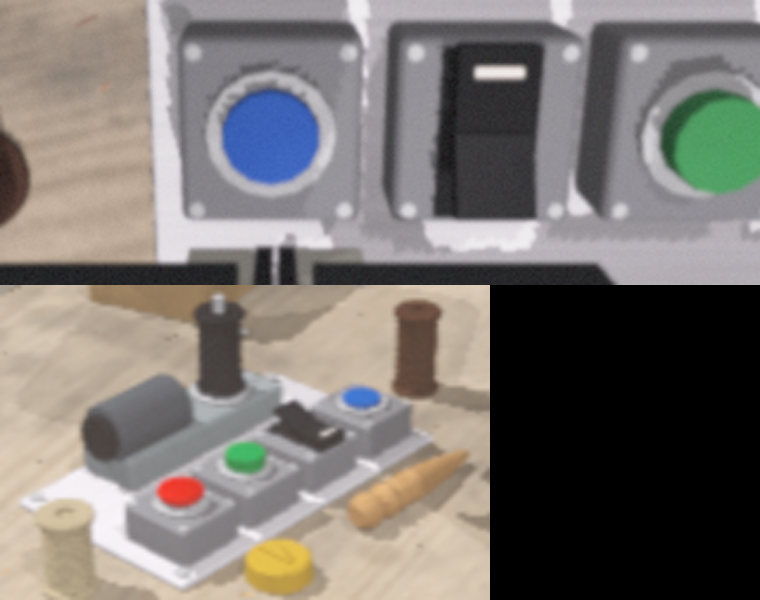

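Blue is in flush and the rocker is still on. Green is next.

Request:
{"fn": "servo_tool", "kwargs": {
  "rows": [
    [[0.001,0.0155,0],[0,0,0],1],
    [[0.001,0.029,0],[0,0,0],1],
    [[0,0.029,0],[0,0,0],1],
    [[0,0.029,0],[0,0,0],1],
    [[0,0.029,0],[0,0,0],1],
    [[0,0,0.03],[0,0,0],1],
    [[0,0,0.03],[0,0,0],1],
    [[0,0,0.01],[0,0,0],1],
    [[0,0,0],[0,0,0],1],
    [[0,0,0],[0,0,0],1]
  ]
}}

```text
clock: 8.87
tool_pos: [0.4907, 0.0644, 0.0679]
orientation: [-179.9, -0.1, 168.1]
force: [0.2, -0.5, 1.2]
opening: 0.0003
```

Request:
{"fn": "servo_tool", "kwargs": {
  "rows": [
    [[-0.002,0,0.008],[0,0,0],1],
    [[0,0,0.005],[0,0,0],1],
    [[0,0,0.003],[0,0,0],1],
    [[0,0,0.003],[0,0,0],1],
    [[0,0,0.003],[0,0,0],1],
    [[0,0,0.003],[0,0,0],1],
    [[0,0,0.001],[0,0,0],1],
    [[0,0,0],[0,0,0],1],
    [[0,0,0],[0,0,0],1]
  ]
}}

```text
clock: 9.62
tool_pos: [0.4937, 0.0643, 0.0438]
orientation: [180.0, 0.0, 168.1]
force: [-3.3, -1.1, 9.2]
opening: 0.0004
```

Request:
{"fn": "servo_tool", "kwargs": {
  "rows": [
    [[0,0,0.0005],[0,0,0],1],
    [[0,0,0],[0,0,0],1],
    [[0,0,0],[0,0,0],1],
    [[0,0,0],[0,0,0],1],
    [[0,0,0],[0,0,0],1],
    [[0,0,0],[0,0,0],1]
  ]
}}

```text
clock: 10.12
tool_pos: [0.4937, 0.0643, 0.0437]
orientation: [180.0, 0.1, 168.1]
force: [-3.8, -1.3, 13.8]
opening: 0.0003
```

Run:
```python
from h import *
s=optics.snapshot("scene"); t=optics.snapshot("top")
o=telemetry.get_obs(); print(o["clock"],o["tool_pos"],o["force"])
b=cv2.resize(s[170:280,255:415],(800,550),interpolation=cv2.INTER_CUBIC)
cv2.imwrite("pics/c5.png",b[:,:,::-1])
```

```text
10.2167 [0.49372422 0.06434967 0.04370647] [-3.72713206 -1.56867643 14.78072269]
```

View pics/c5.png

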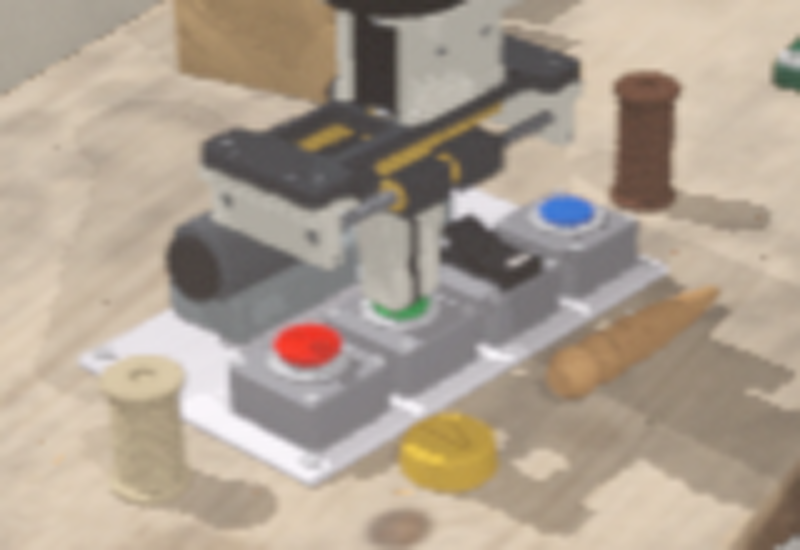

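The fingers hold green down at crop (400,305) with a steady 14 N or so. Red is out, blue is in, the rocker is on, and the loose things are where they were.

```bash
python3 -c "
from plant import ctrl
print(ctrl.close_job())"
```

```text
the job is handed in; nothing more can be done
None
```

The winder is switched on, the blue clutch button is in, and the job was handed in at about 10.2 s with the closed fingers still holding the green button down.

- **Rocker:** pressed until the force reached 24 N at z = 45.3 mm. The picture after lifting shows the front half level and the rear half raised.
- **Blue button:** pushed until the force reached 21 N at z = 43.6 mm. It stayed in when I lifted off.
- **Green button:** held at z = 43.7 mm with a steady 14 to 15 N, well above the 5 N spring, so it is at its stop.

In the last picture red was out and untouched, and the loose things it showed were where they started; the rivet tin was outside that crop, but the arm never went near it.

One check disagreed: button positions read from the scene camera were about 8 mm off those from the top camera. The wrist camera agreed with the top camera to 1 or 2 pixels, so I used those positions.

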